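# Show the top heat-spreader plate to the inspection camera

### The arm

A 6-joint arm with a two-finger parallel gripper is mounted at the origin on the work surface. World frame = base frame: x ahead of the robot, y to its left, z up, the work surface at z = 0. Lengths are in mm, angles in rad, forces in N, time in s.
With the tool pointing down it reaches from about 350 to 775 mm from the base axis. Payload 7.3 kg.
Tool frame: the origin (TCP) lies on the centre line of the jaws, within the pads' length; the fingertips stand 22 mm ahead of it and the grasp point (between the pads) lies 3 mm ahead of it; z points along the fingers, y is the direction in which the jaws open and shut (so a half turn about z gives the same grasp; the last joint's range is limited). The gripper opens to 92 mm and grips with 3 to 60 N. Pads are 19 mm wide; open, the fingers measure 130 mm over their backs; the gripper's body (75 mm by 190 mm) begins 47 mm behind the grasp point.
Start: joints at [1.13, 0.342, 1.524, -0, 1.275, -0.146], TCP at [152.522, 502.374, 248.741] pointing down, gripper open.
Joint ranges: [-2.53, 2.53], [-0.77, 2.02], [0.04, 2.7], [-1, 4.14], [0.28, 2.66], [-3.11, 3.11]. Speed limits (rad/s): [2.57, 2.57, 3.14, 3.14, 3.14, 3.14].

### API

Orientations are given as [roll, pitch, yaw] about the fixed x, y, z axes, in that order (R = Rz(yaw) Ry(pitch) Rx(roll)).
In Python, from plant import get_obs, capture, bot, spot_in gives the robot as it stands.
- The arm moves only by the shell command python3 -m handwheel 'ROWS' [OPENING]. ROWS is JSON, a list of rows, each a list of 2 entries, a list of its own where there are three numbers: the shift along the world's x, y, z in mm, then the turn, a rotation vector about the world's x, y, z in rad. In form: [[[x, y, z], [wx, wy, wz]], ...]. A call has 1 to 12 rows; each row shifts and turns the commanded pose from where the row before left it; what a row does not reach is not made up. A row lasts 1/8 s, in which the tool goes at most 62.5 mm and 10.7 degrees, less where a joint would pass 70% of its speed; a pose out of reach is approached as far as the arm can. A call is refused whole if a number of a shift passes 62.5 or a number of a turn 0.188, either way. A call with a gripper value outside its range is refused whole. OPENING is the closure, from 0 (fully open) to 1 (shut), set as the call begins (- or left out, the last holds). The fingers move at their own pace and stop on an object; the grip force is fixed at half the most. Time passes only in rows, so rows that do not move let the fingers close. It gives the time, the measured TCP pose, the force and the opening at its end, in the units of the state.
- get_obs(): the state, without advancing time (a new reading comes with each control period).
- capture(name): name is "side" or "top"; returns a dict with "img" (400x640x3 uint8, red, green, blue), "fx", "fy", "cx", "cy" (pixels), "cam_to_world" (4x4, takes a point from camera to world coordinates). Camera axes: x right, y up, looking along -z (the intrinsics and any distortion apply to the point x, -y, -z); pixel columns grow to the right and rows downward; lengths in mm; the calibration is good to about 2 mm. A picture is of the moment at which its call begins. There is no depth.
- bot.close_job(): hands the job in, once; it reports no verdict.
Trained networks look in the newest picture that a camera, given by its name, has taken for a name from the list of things; names that differ only in an ending like _2 or _b are one class to them, and where a whole thing is asked for, a point or a joint stands for the part that bears it (a point fixed in the world has none). Each returns a list of dicts, best first, with "score" (0 to 1); they miss things now and then, are a little off and sometimes report something else, mostly with a low value. They report only what shows in the picture. A call takes as long as a camera call. They do not tell look-alikes from the thing itself.
- spot_in(thing, camera): "xyz" ([x, y, z] in mm, in the coordinates of the camera as it stood for that picture, good to about 4 mm: the middle of the surface that is visible of it).
The state is a dict: "time": time; "joint_positions": joint angles; "dq": joint speeds; "tau": joint torques, N m; "tool_pos": TCP position; "tcp_rot": TCP orientation; "contact_force": force on the tool from outside, world axes, zero at the start; "moment": the same for the moment, N m; "grip_width": finger opening in mm.
Only numpy, scipy, OpenCV 4.12 (cv2) and the standard library are available. Lean on these libraries where they do the work, as an engineer would, in place of code of your own. Each camera call takes 0.05 s, during which the arm holds its last target. There are 200 camera calls.

### The job

Take only the top plate from the stack of aluminium heat-spreader plates and hold it in the air in front of the tilted inspection camera: underside squarely facing the lens, 100 mm away from it and centred on it, with the plate's long sides parallel to the two light bars. Leave the other plates on the tray, do not touch the camera, and do not disturb anything else on the bench. Finish while still holding the plate there, motionless; do not put it down or let go.

Things in the scene. Friction and masses are not known exactly. Their poses are not given: they have to be found in the camera images.
- plate_top: Top one of three identical bare aluminium plates lying in a slightly untidy stack on the tray: a flat block 50 mm (own x) by 100 mm (own y, the long way) by 12 mm thick (own z), about 0.16 kg. Origin: centre of its underside; z points out of its upper face, which has a shallow grey groove pattern and four dark screw holes; the underside is plain.
- plate_mid: The middle plate of the stack, same size and axes, directly under the top one (its offset and turn differ by a few mm and degrees). Origin: centre of its underside.
- plate_low: The lowest plate of the stack, same size and axes, lying on the tray. Origin: centre of its underside.
- tray: Fixed flat black tray without rim under the stack, 110 mm (x) by 150 mm (y), 10 mm high; origin at the centre of its underside on the bench. The stack's top face is 46 mm above the bench.
- camera: Fixed inspection camera: dark steel base 120 mm (x) by 110 mm (y), 14 mm high, with two upright cheeks carrying, 65 mm above the bench, the hinge (along own y) of the black camera head, which looks upwards and leans towards the camera's own -x side, roughly towards the robot, by 0.2 to 0.6 rad from vertical (differs from start to start; stiff hinge). Origin: centre of the base's underside; z up.
- lens (a point): Centre of the front of the camera's round lens (32 mm across), 55 mm from the head's hinge. z points straight out of the lens, along the line of sight; y runs along the two light bars (aluminium with white faces, 100 mm long, 14 mm wide, one on each side of the lens, their centres at x = +38 and -38 mm, their faces 2 mm behind the lens front); x runs from one bar to the other.
- board: Loose green power-supply circuit board, 90 by 140 mm, up to 34 mm high, with components; a bystander. Origin: centre of its underside.
- module1: Loose black relay module, 34 by 50 by 34 mm high; a bystander. Origin: centre of its underside.
- module2: Second loose black relay module of the same size; a bystander. Origin: centre of its underside.
- dispenser: Loose white syringe-like dispenser, 155 mm long, 22 mm thick, flange 36 mm, lying along its own x between camera and stack; a bystander. Origin: on the bench, under the middle of its barrel.
- driver: Loose screwdriver, 160 mm long, lying along its own x; a bystander. Origin: under its middle.
- jar: Small closed jar, 44 mm across, 55 mm high; a bystander. Origin: centre of its underside.
Things that resemble listed ones, but are neither listed nor needed, are in the scene too. What is shaped like the plate_top but red is not meant.

How it is judged:
By the outcome, as a careful person would: the job done as asked, in the order asked, and still so for the second after the job is handed in, while the arm keeps its last pose, push and grip.
It also fails if it takes over 38 s, if anything falls off the work surface, if the arm or the gripper's body presses on something with over 40 N, if the wrist force passes 120 N, or if a joint passes its speed limit or range.

## Working session

There is one attempt and no reset: what is moved stays moved. The work goes in short steps, Python scripts to look and compute and a shell command to move; the robot and the scene stay as the last step left them, time stands still between calls to the robot, and variables do not carry over. Pictures are saved under pics/ and viewed, about 8 in all and at most 12, crops included, and the job is handed in when it is done.

```bash
ls; mkdir -p pics; cat > h.py <<'E'
import numpy as np,cv2
from plant import get_obs,capture,bot,spot_in
def w(c,p): return (np.array(c["cam_to_world"])@np.r_[p,1])[:3]
def proj(c,P):
    P=np.atleast_2d(P);T=np.linalg.inv(np.array(c["cam_to_world"]))
    q=P@T[:3,:3].T+T[:3,3]; return np.c_[c["cx"]+c["fx"]*q[:,0]/-q[:,2], c["cy"]+c["fy"]*(-q[:,1])/-q[:,2]]
def ray(c,uv):
    T=np.array(c["cam_to_world"]);d=np.array([(uv[0]-c["cx"])/c["fx"],-(uv[1]-c["cy"])/c["fy"],-1.]);d=T[:3,:3]@d
    return T[:3,3],d/np.linalg.norm(d)
def onz(c,uv,z):
    o,d=ray(c,uv);return o+d*(z-o[2])/d[2]
def tri(c1,u1,c2,u2):
    o1,d1=ray(c1,u1);o2,d2=ray(c2,u2);A=np.c_[d1,-d2];t=np.linalg.lstsq(A,o2-o1,rcond=None)[0]
    a,b=o1+t[0]*d1,o2+t[1]*d2;return (a+b)/2,np.linalg.norm(a-b)
E
cat > a.py <<'E'
from h import *
import pickle
print(get_obs())
cs={}
for n in("side","top"):
    c=capture(n);cs[n]=c;cv2.imwrite(f"pics/{n}0.png",c["img"][:,:,::-1])
    print(n,{k:c[k] for k in c if k!="img"})
    for t in["plate_top","tray","camera","lens","board","module1","dispenser","driver","jar"]:
        for r in spot_in(t,n)[:4]:
            p=w(c,r["xyz"]);print(t,n,round(r["score"],2),p.round(),proj(c,p).round())
pickle.dump(cs,open("c0.pkl","wb"))
E
python3 a.py
```

```text
pics
{'time': 0.0, 'joint_positions': array([ 1.12999246e+00,  3.42725325e-01,  1.52501984e+00, -2.35247645e-05,
        1.27539824e+00, -1.45987835e-01]), 'dq': array([-4.08513919e-04, -7.53006843e-04, -3.32605932e-04, -9.73274221e-05,
        1.60275070e-04,  8.58291311e-04]), 'tau': array([-2.21997420e-04, -4.31237698e+01, -2.44223481e+01,  7.17388233e-02,
        5.60841768e-02, -1.70287094e-04]), 'tool_pos': array([152.36290484, 502.01187481, 248.0426018 ]), 'tcp_rot': array([-3.14005512e+00, -2.03332353e-04,  2.84678333e+00]), 'contact_force': array([ 0.89333873, -0.31222578, -0.07450803]), 'moment': array([ 0.05094092,  0.03936382, -0.03033766]), 'grip_width': 91.63995117447844}
side {'fx': 414.83156578461524, 'fy': 414.83156578461524, 'cx': 322.3280073970467, 'cy': 200.33690689304782, 'cam_to_world': array([[ 9.35331446e-01,  2.65050121e-01, -2.34315000e-01,
         3.43715001e+02],
       [-3.53767988e-01,  6.97351468e-01, -6.23337101e-01,
        -5.68468774e+02],
       [-1.81566475e-03,  6.65919938e-01,  7.46021005e-01,
         8.50465485e+02],
       [ 0.00000000e+00, 
[... 1437 characters left out ...]
4.  11.] [[237. 127.]]
plate_top top 0.58 [703. 400.  10.] [[182. 148.]]
plate_top top 0.57 [502. 398.  10.] [[177. 228.]]
tray top 0.95 [598. 221.   7.] [[252. 191.]]
camera top 0.75 [602. 220.   8.] [[252. 190.]]
camera top 0.73 [ 586. -214.   91.] [[435. 197.]]
lens top 0.79 [ 581. -218.  109.] [[439. 198.]]
board top 0.6 [340. 335.   7.] [[200. 296.]]
module1 top 0.82 [ 361. -304.   32.] [[467. 295.]]
module1 top 0.6 [ 369. -208.   30.] [[426. 290.]]
module1 top 0.41 [385. -11.  20.] [[344. 281.]]
dispenser top 0.95 [598.   6.  17.] [[339. 193.]]
dispenser top 0.32 [ 585. -213.   87.] [[434. 197.]]
driver top 0.79 [387. -13.  21.] [[345. 280.]]
jar top 0.76 [771.  37.  53.] [[328. 120.]]
```

```bash
python3 - <<'E'
import cv2,numpy as np
a=cv2.imread("pics/top0.png");b=cv2.imread("pics/side0.png")
cv2.imwrite("pics/top0v.png",cv2.resize(a,(800,500)))
# crops: stack top & side, camera top & side
def cr(i,x,y,w=80,h=60): return cv2.resize(i[y:y+h,x:x+w],(400,300),interpolation=cv2.INTER_CUBIC)
cv2.imwrite("pics/crops0.png",np.vstack([np.hstack([cr(a,205,160),cr(b,270,140)]),np.hstack([cr(a,395,165),cr(b,335,280)])]))
E
```

```text
(no output)
```

View pics/top0v.png

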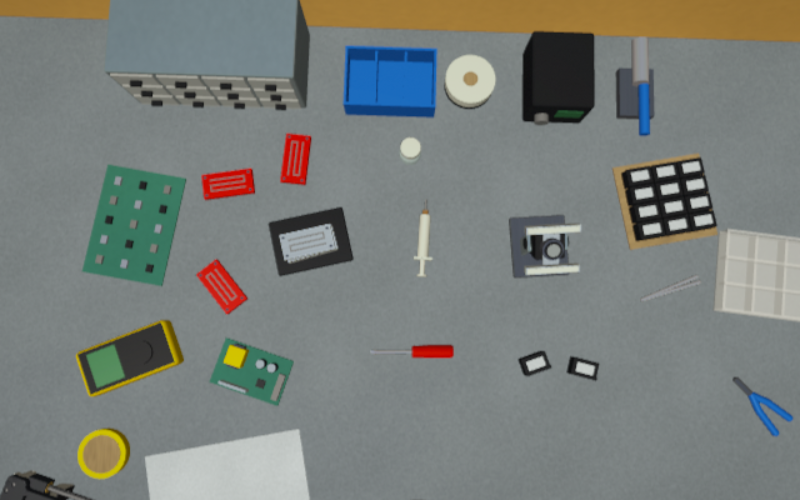

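View pics/crops0.png

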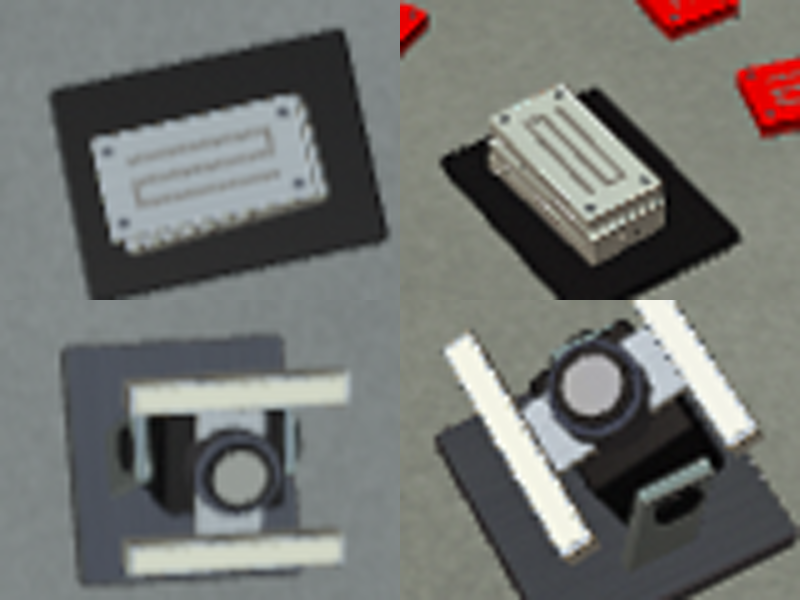

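View pics/side0.png

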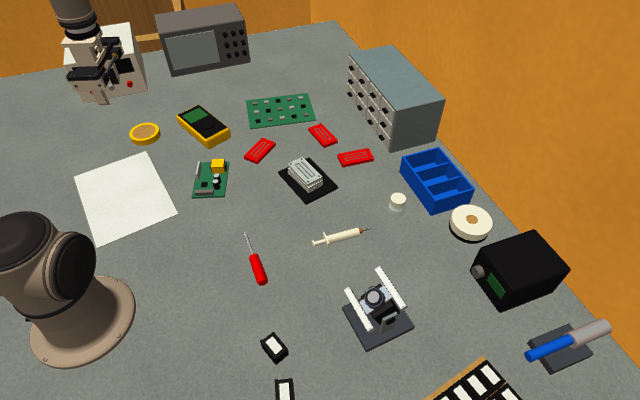

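Grey stack is at top-view px (245,194) and side px (305,171). Look-alikes are the red plates at top px (182,148), (237,127) and (177,228), and the pale light bars near (435,197). I choose the grey grooved top plate, which the crop confirms (four holes, slightly turned from the ones below). Next I refine the holes and bar edges in both views.

```bash
cat > m.py <<'E'
from h import *
import pickle
from scipy.optimize import least_squares
cs=pickle.load(open("c0.pkl","rb"))
f=lambda p,o:(np.array(p,float)+.5)/5-.5+np.array(o)
ht=f([(107,151),(283,112),(299,183),(123,222)],(205,160))
hs=f([(107,118),(159,95),(245,184),(190,207)],(270,140))
g={k:c["img"].mean(2).astype(np.float32) for k,c in cs.items()}
def refine(im,pts,r=2):
    out=[]
    for u,v in pts:
        u0,v0=int(round(u)),int(round(v));p=im[v0-r:v0+r+1,u0-r:u0+r+1];wt=np.clip(np.percentile(p,70)-p,0,None)
        yy,xx=np.mgrid[-r:r+1,-r:r+1];out.append((u0+(wt*xx).sum()/wt.sum(),v0+(wt*yy).sum()/wt.sum()))
    return np.array(out)
ht2,hs2=refine(g["top"],ht),refine(g["side"],hs)
print("refine shift",(ht2-ht).round(1).tolist(),(hs2-hs).round(1).tolist())
# side order: find match by predicted position on z=46
P=np.array([onz(cs["top"],u,46) for u in ht2]);S=np.array([onz(cs["side"],u,46) for u in hs2])
print(P.round(1),S.round(1),sep="\n")
X=[]
for p,u in zip(P,ht2):
    j=np.argmin(np.linalg.norm(S-p,axis=1));q,e=tri(cs["top"],u,cs["side"],hs2[j]);X.append(q);print(j,q.round(1),round(e,1))
X=np.array(X);print("mean",X.mean(0).round(1))
for A in(P,S): print("centre",A.mean(0).round(1),"long dir",[np.arctan2(-d[0],d[1]).round(3) for d in(A[np.argsort(A[:,1])[2:]].mean(0)-A[np.argsort(A[:,1])[:2]].mean(0),)],np.linalg.norm(A[:,None]-A[None],axis=2).round(1)[0])
# bars
def quads(n,x,y,w=80,h=62):
    im=cs[n]["img"][y:y+h,x:x+w];m=(cv2.resize(im,None,fx=8,fy=8,interpolation=cv2.INTER_CUBIC).min(2)>185).astype(np.uint8)
    cn=sorted(cv2.findContours(m,0,2)[0],key=cv2.contourArea)[-2:]
    return [((cv2.boxPoints(cv2.minAreaRect(c))+.5)/8-.5+[x,y]) for c in cn],[cv2.contourArea(c)/64 for c in cn]
obs=[]
for n,x,y in(("top",395,165),("side",335,265)):
    q,a=quads(n,x,y);print(n,[z.round(1).tolist() for z in q],np.round(a))
    obs+=[(n,z.mean(0),z) for z in q]
def model(p):
    x,y,psi,t,hz=p;R=cv2.Rodrigues(np.array([0,0,psi]))[0]@cv2.Rodrigues(np.array([0,-t,0.]))[0]
    L=np.array([x,y,hz])+R@[0,0,55.];return L,R
def corners(p,s):
    L,R=model(p);return L+np.array([[s*38+a*7,b*50,-2] for a,b in((-1,-1),(-1,1),(1,1),(1,-1))])@R.T
def res(p,full=False):
    r=[]
    for n,c,z in obs:
        best=min((( proj(cs[n],corners(p,s)) for s in(-1,1))),key=lambda k:np.linalg.norm(k.mean(0)-c))
        r+=[(best[np.argmin(np.linalg.norm(best-zz,axis=1))]-zz) for zz in z]
    return np.r_[np.ravel(r),0 if full else (p[4]-65)/1.]
for t0 in(.2,.4,.6):
    s=least_squares(res,[590,-220,0,t0,65],x_scale=[10,10,.1,.1,5],loss="soft_l1");print(t0,s.cost.round(2),s.x.round(3),"lens",model(s.x)[0].round(1),np.abs(s.fun).max().round(2))
    s2=least_squares(lambda p:res(p,True),s.x,x_scale=[10,10,.1,.1,5]);print("  free hz",s2.x.round(3),model(s2.x)[0].round(1))
pickle.dump(s.x,open("lens.pkl","wb"))
L,R=model(s.x);print("axis",R[:,2].round(3),"hold underside",(L+100*R[:,2]).round(1))
v=[]
for n,x,y in(("top",395,165),("side",335,265)):
    big=cv2.resize(cs[n]["img"][y:y+62,x:x+80],None,fx=5,fy=5,interpolation=cv2.INTER_CUBIC)[:,:,::-1].copy()
    for sgn in(-1,1): cv2.polylines(big,[((proj(cs[n],corners(s.x,sgn))-[x,y]+.5)*5).astype(int)],True,(0,0,255),1)
    ring=L+16*np.array([np.cos(np.linspace(0,6.28,40)),np.sin(np.linspace(0,6.28,40)),np.zeros(40)]).T@R.T
    cv2.polylines(big,[((proj(cs[n],ring)-[x,y]+.5)*5).astype(int)],True,(0,200,0),1);v.append(big)
cv2.imwrite("pics/fit.png",np.hstack(v))
E
python3 m.py
```

```text
refine shift [[-0.2, 0.1], [-0.2, -0.1], [-0.1, 0.0], [-0.1, 0.3]] [[-0.9, -0.6], [-0.3, -0.3], [1.4, -0.4], [0.6, 1.0]]
[[594.5 278.   46. ]
 [616.3 194.7  46. ]
 [581.8 185.4  46. ]
 [560.1 268.5  46. ]]
[[561.8 270.1  46. ]
 [596.5 275.8  46. ]
 [621.9 189.7  46. ]
 [584.1 179.5  46. ]]
1 [596.  278.2  43.8] 2.4
2 [620.3 194.6  41.1] 6.6
3 [584.3 185.8  39.4] 3.4
0 [560.5 268.   48.1] 1.4
mean [590.3 231.7  43.1]
centre [588.2 231.7  46. ] long dir [np.float64(0.256)] [ 0.  86.1 93.5 35.7]
centre [591.1 228.8  46. ] long dir [np.float64(0.264)] [  0.   35.1 100.4  93.3]
top [[[421.1, 214.5], [462.3, 212.0], [462.6, 216.7], [421.4, 219.2]], [[421.5, 182.3], [463.7, 180.0], [464.0, 184.9], [421.8, 187.2]]] [156. 171.]
side [[[342.7, 289.5], [348.7, 286.0], [372.4, 326.3], [366.4, 329.8]], [[367.7, 272.8], [379.7, 264.9], [405.9, 305.1], [393.9, 313.0]]] [267. 366.]
0.2 22.96 [ 6.00117e+02 -2.24441e+02  8.00000e-02  4.49000e-01  6.45740e+01] lens [ 576.3 -226.3  114.1] 5.02
  free hz [ 5.98651e+02 -2.24051e+02  8.00000e-02  4.29000e-01  6.09310e+01] [ 575.9 -225.9  111. ]
0.4 22.96 [ 6.00117e+02 -2.24441e+02  8.00000e-02  4.49000e-01  6.45740e+01] lens [ 576.3 -226.3  114.1] 5.02
  free hz [ 5.98651e+02 -2.24051e+02  8.00000e-02  4.29000e-01  6.09310e+01] [ 575.9 -225.9  111. ]
0.6 22.96 [ 6.00117e+02 -2.24441e+02  8.00000e-02  4.49000e-01  6.45740e+01] lens [ 576.3 -226.3  114.1] 5.02
  free hz [ 5.98651e+02 -2.24051e+02  8.00000e-02  4.29000e-01  6.09310e+01] [ 575.9 -225.9  111. ]
axis [-0.433 -0.035  0.901] hold underside [ 533.  -229.8  204.2]
```

View pics/fit.png

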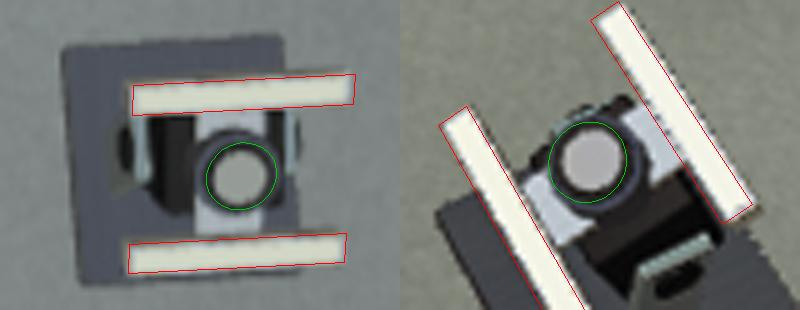

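The fit is close, but the side window cut off the left bar and the threshold merged the right bar with its bracket. I'll fix both, and use brightness templates for the plate too.

```bash
sed -i 's/335,265/335,258/g; s/h=62/h=85/; s/y:y+62/y:y+85/; s/.min(2)>185/.min(2)>thr/; s/def quads(n,x,y,w=80/def quads(n,x,y,thr=205,w=80/' m.py
cat >> m.py <<'E'
# plate: sharpen against outline of top face in both views, allowing each camera its own offset
def pq(p,z): 
    x,y,a=p;c,s=np.cos(a),np.sin(a);return np.array([[x+c*u-s*v,y+s*u+c*v,z] for u,v in((-25,-50),(-25,50),(25,50),(25,-50))])
v=[]
for n,x,y in(("top",205,160),("side",270,140)):
    big=cv2.resize(cs[n]["img"][y:y+60,x:x+80],None,fx=5,fy=5,interpolation=cv2.INTER_CUBIC)[:,:,::-1].copy()
    cv2.polylines(big,[((proj(cs[n],pq((589.3,230.5,.256),46))-[x,y]+.5)*5).astype(int)],True,(0,0,255),1);v.append(big)
cv2.imwrite("pics/plate.png",np.hstack(v))
a=cv2.imread("pics/fit.png");b=cv2.imread("pics/plate.png");cv2.imwrite("pics/fit2.png",np.hstack([a[:,:0],np.vstack([b[:300,:800],a[:300,:800]])]))
E
python3 m.py | sed -n '12,$p'; python3 - <<'E'
E
```

```text
3 [584.3 185.8  39.4] 3.4
0 [560.5 268.   48.1] 1.4
mean [590.3 231.7  43.1]
centre [588.2 231.7  46. ] long dir [np.float64(0.256)] [ 0.  86.1 93.5 35.7]
centre [591.1 228.8  46. ] long dir [np.float64(0.264)] [  0.   35.1 100.4  93.3]
top [] []
side [[[343.0, 289.8], [348.7, 286.4], [372.6, 327.0], [366.9, 330.4]], [[373.7, 269.2], [379.4, 265.4], [405.7, 304.8], [400.0, 308.6]]] [259. 268.]
0.2 1.93 [ 6.01103e+02 -2.24937e+02  8.10000e-02  4.34000e-01  6.48500e+01] lens [ 578.1 -226.8  114.8] 1.06
  free hz [ 6.04071e+02 -2.18469e+02  8.80000e-02  4.01000e-01  4.99020e+01] [ 582.7 -220.4  100.5]
0.4 1.93 [ 6.01103e+02 -2.24937e+02  8.10000e-02  4.34000e-01  6.48500e+01] lens [ 578.1 -226.8  114.8] 1.06
  free hz [ 6.04071e+02 -2.18469e+02  8.80000e-02  4.01000e-01  4.99020e+01] [ 582.7 -220.4  100.5]
0.6 1.93 [ 6.01103e+02 -2.24937e+02  8.10000e-02  4.34000e-01  6.48500e+01] lens [ 578.1 -226.8  114.8] 1.06
  free hz [ 6.04071e+02 -2.18469e+02  8.80000e-02  4.01000e-01  4.99020e+01] [ 582.7 -220.4  100.5]
axis [-0.419 -0.034  0.907] hold underside [ 536.2 -230.2  205.5]Traceback (most recent call last):
  File "m.py", line 65, in <module>
    a=cv2.imread("pics/fit.png");b=cv2.imread("pics/plate.png");cv2.imwrite("pics/fit2.png",np.hstack([a[:,:0],np.vstack([b[:300,:800],a[:300,:800]])]))
                                                                                            ~~~~~~~~~^^^^^^^^^^^^^^^^^^^^^^^^^^^^^^^^^^^^^^^^^^^^^^^^^^
    return _nx.concatenate(arrs, 1, dtype=dtype, casting=casting)
           ~~~~~~~~~~~~~~~^^^^^^^^^^^^^^^^^^^^^^^^^^^^^^^^^^^^^^^
ValueError: all the input array dimensions except for the concatenation axis must match exactly, but along dimension 0, the array at index 0 has size 425 and the array at index 1 has size 600
```

```bash
sed -i 's/q,a=quads(n,x,y)/q,a=quads(n,x,y,{"top":180,"side":205}[n])/; s/np.hstack(\[a\[:,:0\],np.vstack(\(.*\))\]))$/np.vstack(\1))/' m.py
sed -i 's/,np.hstack(\[a\[:,:0\],np.vstack.*$/,np.vstack([b[:300,:800],a[:300,:800]]))/' m.py
python3 m.py | sed -n '17,$p'
```

```text
top [[[421.0, 214.4], [462.5, 211.9], [462.8, 216.8], [421.3, 219.3]], [[421.2, 182.2], [463.8, 179.9], [464.1, 185.1], [421.5, 187.5]]] [170. 188.]
side [[[343.0, 289.8], [348.7, 286.4], [372.6, 327.0], [366.9, 330.4]], [[373.7, 269.2], [379.4, 265.4], [405.7, 304.8], [400.0, 308.6]]] [259. 268.]
0.2 7.87 [ 6.00306e+02 -2.24470e+02  8.60000e-02  4.38000e-01  6.46230e+01] lens [ 577.1 -226.5  114.4] 1.6
  free hz [ 5.99731e+02 -2.24158e+02  8.60000e-02  4.20000e-01  6.27700e+01] [ 577.4 -226.1  113. ]
0.4 7.87 [ 6.00306e+02 -2.24470e+02  8.60000e-02  4.38000e-01  6.46230e+01] lens [ 577.1 -226.5  114.4] 1.6
  free hz [ 5.99731e+02 -2.24158e+02  8.60000e-02  4.20000e-01  6.27700e+01] [ 577.4 -226.1  113. ]
0.6 7.87 [ 6.00306e+02 -2.24470e+02  8.60000e-02  4.38000e-01  6.46230e+01] lens [ 577.1 -226.5  114.4] 1.6
  free hz [ 5.99731e+02 -2.24158e+02  8.60000e-02  4.20000e-01  6.27700e+01] [ 577.4 -226.1  113. ]
axis [-0.422 -0.036  0.906] hold underside [ 534.8 -230.1  205. ]
```

View pics/fit2.png

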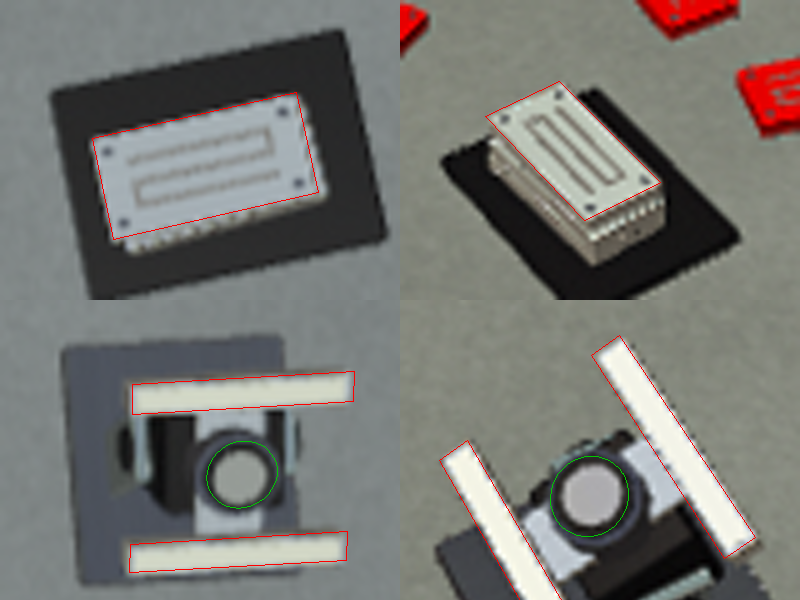

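The outlines match in both views. Plate: centre (589.3, 230.5), top at z≈46, yaw 0.256. Lens: about (577, −226.5, 114), tilt 0.43, yaw 0.086. I move above the stack first.

```bash
python3 -m handwheel '[[[43.7,-27.2,-13],[0,0,-0.102]],[[43.7,-27.2,-13],[0,0,-0.102]],[[43.7,-27.2,-13],[0,0,-0.102]],[[43.7,-27.2,-13],[0,0,-0.102]],[[43.7,-27.2,-13],[0,0,-0.102]],[[43.7,-27.2,-13],[0,0,-0.102]],[[43.7,-27.2,-13],[0,0,-0.102]],[[43.7,-27.2,-13],[0,0,-0.102]],[[43.7,-27.2,-13],[0,0,-0.102]],[[43.7,-27.2,-13],[0,0,-0.102]],[[0,0,0],[0,0,0]],[[0,0,0],[0,0,0]]]' 0; python3 -c "
from h import *
for i in range(4):
  c=capture('top') if i%2 else capture('side'); o=get_obs(); print(o['tool_pos'],o['tcp_rot'],o['contact_force'])
  cv2.imwrite('pics/ab%d.png'%i,c['img'][:,:,::-1])
"
```

```text
time: 2.5
tool_pos: [589.0, 230.5, 118.5]
tcp_rot: [-3.141, -0.0, 1.827]
contact_force: [0.9, 0.6, -0.1]
grip_width: 91.6
[588.74198368 230.98162773 118.87049752] [-3.14117533e+00 -3.14013030e-04  1.82798699e+00] [0.29005713 0.26493868 0.58077265]
[588.69037007 231.29041733 119.17557351] [ 3.14144523e+00 -2.41668938e-04  1.82847206e+00] [ 0.27138856 -0.01253007 -0.2424129 ]
[588.69197937 231.42618641 119.31791416] [ 3.14114206e+00 -1.51504933e-04  1.82876745e+00] [-0.01676088 -0.41520976  0.20530397]
[588.80033961 231.4161241  119.40184013] [ 3.14090694e+00 -1.15398267e-04  1.82865843e+00] [-0.35173032 -0.26277432  0.26423403]
```

```bash
python3 -m handwheel '[[[0,-0.5,-20],[0,0,0]],[[0,0,-20],[0,0,0]],[[0,0,-12],[0,0,0]],[[0,0,-8.5],[0,0,0]],[[0,0,0],[0,0,0]],[[0,0,0],[0,0,0]]]' 0; python3 -c "
from h import *
v=[]
for n,x,y in(('side',265,110),('top',205,150)):
  c=capture(n);v.append(cv2.resize(c['img'][y:y+80,x:x+80,::-1],(400,400),interpolation=cv2.INTER_CUBIC));o=get_obs();print(o['tool_pos'],o['contact_force'])
cv2.imwrite('pics/down.png',np.hstack(v))
"
```

```text
time: 3.45
tool_pos: [589.9, 230.0, 58.9]
tcp_rot: [3.14, -0.0, 1.827]
contact_force: [0.5, 0.4, 0.6]
grip_width: 91.7
[589.93259745 230.00932189  58.94851682] [-0.33048304  0.8230674   0.32919094]
[589.9404917  229.94509438  58.94468139] [-0.12835389  0.45331915  0.84245149]
```

View pics/down.png

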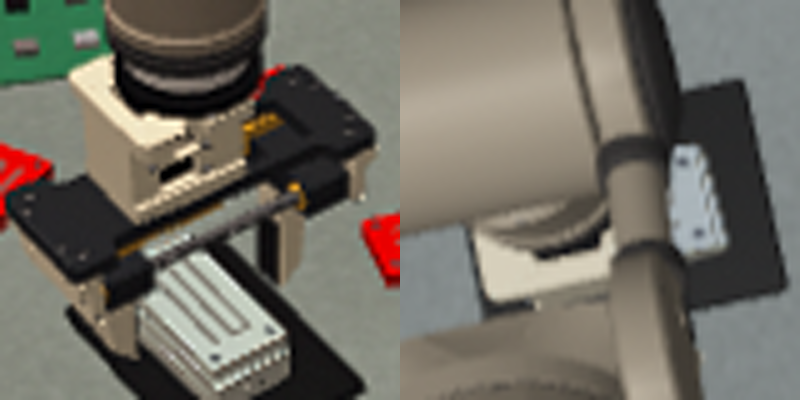

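The fingers straddle the stack (side crop, left finger ~(115,320), right ~(285,250)) and nothing is touched. Closing.

```bash
python3 -m handwheel '[[[0,0,0],[0,0,0]],[[0,0,0],[0,0,0]],[[0,0,0],[0,0,0]],[[0,0,0],[0,0,0]],[[0,0,0],[0,0,0]],[[0,0,0],[0,0,0]],[[0,0,0],[0,0,0]],[[0,0,0],[0,0,0]]]' 1; python3 -m handwheel '[[[0,0,2],[0,0,0]],[[0,0,4],[0,0,0]],[[0,0,8],[0,0,0]],[[0,0,12],[0,0,0]],[[0,0,0],[0,0,0]],[[0,0,0],[0,0,0]]]'; python3 -c "
from h import *
v=[]
for n,x,y in(('side',265,110),('top',205,150)):
  c=capture(n);v.append(cv2.resize(c['img'][y:y+80,x:x+80,::-1],(400,400),interpolation=cv2.INTER_CUBIC));
cv2.imwrite('pics/lift.png',np.hstack(v));o=get_obs();print(o['tool_pos'],o['contact_force'],o['grip_width'])
"
```

```text
time: 4.55
tool_pos: [589.6, 229.9, 58.3]
tcp_rot: [3.141, 0.0, 1.827]
contact_force: [0.4, 0.2, 0.2]
grip_width: 49.8
time: 5.3
tool_pos: [589.4, 229.9, 84.4]
tcp_rot: [3.141, 0.0, 1.827]
contact_force: [0.4, -0.5, -1.2]
grip_width: 49.2
[589.25783704 229.82454857  83.90949543] [ 0.05198498  0.35969708 -1.35017169] 49.51949274809871
```

View pics/lift.png

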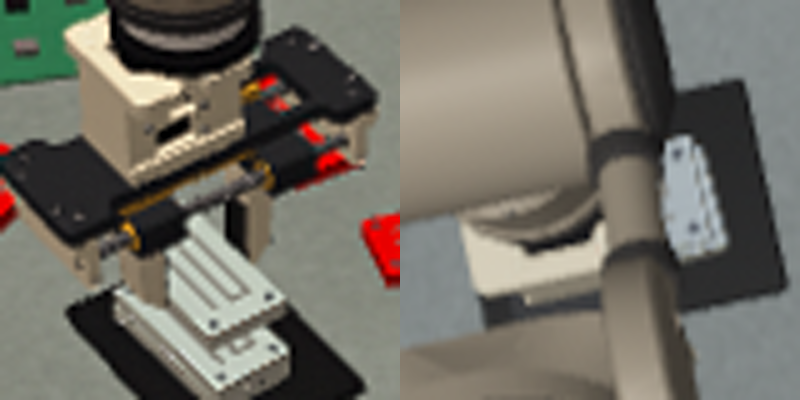

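Only the top plate came up (1.4 N ≈ 0.14 kg, width 49.5 mm); the middle one stays. Now working out the transfer.

```bash
cat > t.py <<'E'
from h import *
from scipy.spatial.transform import Rotation as Ro
L=np.array([577.2,-226.4,114.3]);t,psi=.435,.086
R=(Ro.from_euler('z',psi)*Ro.from_euler('y',-t)).as_matrix()
a=R[:,2];tx=R[:,1];T=np.c_[tx,np.cross(-a,tx),-a]
tcp=L+124.4*a
o=get_obs();C=Ro.from_euler('xyz',o['tcp_rot'])
print("target",tcp,"shift",tcp-o['tool_pos'],"rotvec",(Ro.from_matrix(T)*C.inv()).as_rotvec(),"rpy",Ro.from_matrix(T).as_euler('xyz'))
print(o['joint_positions'].round(3),o['grip_width'],o['contact_force'])
E
python3 t.py
```

```text
target [ 524.97028855 -230.90286172  227.11463326] shift [ -64.28754849 -460.72741029  143.20513783] rotvec [ 0.07421088 -0.42976942 -0.16730204] rpy [2.70659265 0.         1.65679633]
[ 0.251  0.694  1.406  0.     1.042 -0.005] 49.51949274809871 [ 0.05198498  0.35969708 -1.35017169]
```

```bash
python3 -m handwheel '[[[0,0,20],[0,0,0]],[[0,0,35],[0,0,0]],[[0,0,45],[0,0,0]],[[0,0,45],[0,0,0]],[[0,0,25],[0,0,0]],[[0,0,10],[0,0,0]]]'; python3 -m handwheel '[[[-5.4,-20,0],[0.0062,-0.0358,-0.0139]],[[-5.4,-38.4,0],[0.0062,-0.0358,-0.0139]],[[-5.4,-43,0],[0.0062,-0.0358,-0.0139]],[[-5.4,-43,0],[0.0062,-0.0358,-0.0139]],[[-5.4,-43,0],[0.0062,-0.0358,-0.0139]],[[-5.4,-43,0],[0.0062,-0.0358,-0.0139]],[[-5.4,-43,0],[0.0062,-0.0358,-0.0139]],[[-5.4,-43,0],[0.0062,-0.0358,-0.0139]],[[-5.4,-43,0],[0.0062,-0.0358,-0.0139]],[[-5.4,-43,0],[0.0062,-0.0358,-0.0139]],[[-5.4,-38.4,0],[0.0062,-0.0358,-0.0139]],[[-5.4,-20,0],[0.0062,-0.0358,-0.0139]]]'; python3 t.py
```

```text
time: 6.15
tool_pos: [589.8, 230.0, 265.6]
tcp_rot: [3.139, 0.0, 1.827]
contact_force: [-0.8, -0.2, -1.1]
grip_width: 49.9
time: 7.65
tool_pos: [523.8, -232.7, 262.7]
tcp_rot: [2.707, -0.002, 1.655]
contact_force: [-0.4, 1.2, -1.8]
grip_width: 49.2
target [ 524.97028855 -230.90286172  227.11463326] shift [  1.20499164   1.75445888 -35.54219759] rotvec [-0.00151849 -0.00051818  0.00185362] rpy [2.70659265 0.         1.65679633]
[-0.711  0.25   1.695  0.389  0.921 -0.989] 49.23612392964348 [-0.44713838  1.24955151 -1.83304435]
```

Close to target; descend gently, then look from both cameras with the expected plate outline and lens model drawn over.

```bash
python3 -m handwheel '[[[0,0,-12],[0,0,0]],[[0,0,-12],[0,0,0]],[[0,0,-8],[0,0,0]],[[0,0,-3.5],[0,0,0]],[[0,0,0],[0,0,0]],[[0,0,0],[0,0,0]],[[0,0,0],[0,0,0]],[[0,0,0],[0,0,0]]]'; python3 t.py; cat > chk.py <<'E'
from h import *
import pickle
from scipy.spatial.transform import Rotation as Ro
cs={};P=[];Q=[]
for n in("side","top","side","top","side","top"):
    cs[n]=capture(n);o=get_obs();P.append(o['tool_pos']);Q.append(o['tcp_rot'])
pickle.dump(cs,open("c1.pkl","wb"));p=np.mean(P,0);A=Ro.from_euler('xyz',Q).mean().as_matrix()
print(p,Ro.from_matrix(A).as_euler('xyz'))
pl=lambda d:p+np.array([[x,y,d] for x,y in((-50,-25),(-50,25),(50,25),(50,-25))])@A.T
v=[]
for n,x,y in(("side",300,200),("top",380,140)):
    c=cs[n];big=cv2.resize(c["img"][y:y+150,x:x+100],None,fx=4,fy=4,interpolation=cv2.INTER_CUBIC)[:,:,::-1].copy()
    for d,col in((24.4,(0,0,255)),(12.4,(255,0,0))): cv2.polylines(big,[((proj(c,pl(d))-[x,y]+.5)*4).astype(int)],True,col,1)
    v.append(big)
cv2.imwrite("pics/hold.png",np.hstack(v))
E
python3 chk.py
```

```text
time: 8.65
tool_pos: [524.8, -231.0, 229.0]
tcp_rot: [2.706, 0.0, 1.657]
contact_force: [0.1, 0.2, -1.1]
grip_width: 49.6
target [ 524.97028855 -230.90286172  227.11463326] shift [ 0.19781794  0.07917623 -1.87415522] rotvec [ 0.00016606  0.00088739 -0.00050314] rpy [2.70659265 0.         1.65679633]
[-0.707  0.285  1.749  0.417  0.837 -1.034] 49.559646909726666 [ 0.12798274  0.15245372 -1.12554994]
[ 524.71704841 -230.97483099  228.82451534] [2.70592564e+00 2.26004676e-05 1.65724262e+00]
```

View pics/hold.png

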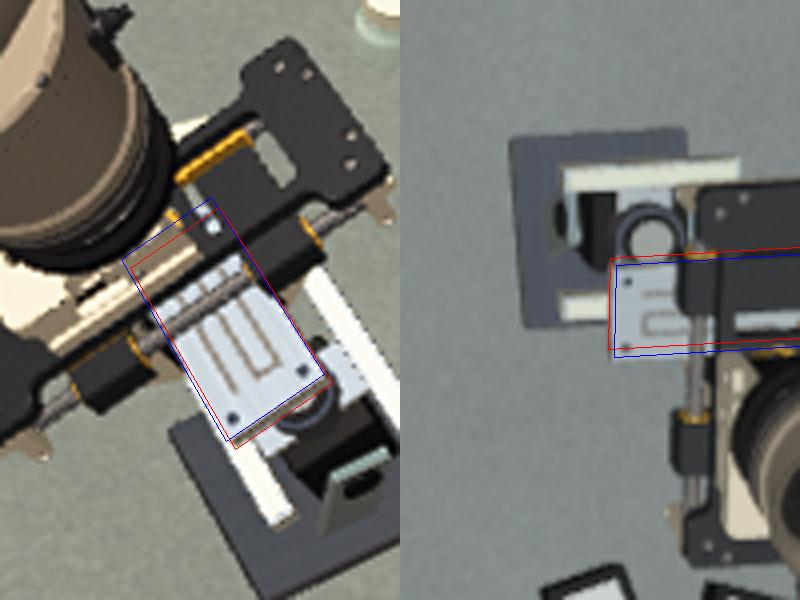

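The plate outline agrees within about 1 px in both views. The rest is mostly camera calibration bias, so I use the held plate's holes as a fiducial to correct each camera locally, then refit the lens.

```bash
cat > r.py <<'E'
import io,contextlib
with contextlib.redirect_stdout(io.StringIO()): exec(open("m.py").read())
from scipy.spatial.transform import Rotation as Ro
c1=pickle.load(open("c1.pkl","rb"))
p=np.array([524.72,-230.97,228.82]);A=Ro.from_euler('xyz',[2.70593,0,1.65724]).as_matrix()
H=p+np.array([[x,y,12.4] for x in(-43,43) for y in(-18,18)])@A.T
raw={"top":(np.array([(227,283),(227,347)]),(380,140)),"side":(np.array([(213,226),(232,418),(303,371)]),(300,200))}
b={}
for n,(q,o) in raw.items():
    q=(q+.5)/4-.5+np.array(o);im=c1[n]["img"].mean(2).astype(np.float32)
    q2=refine(im,q,3) if n=="top" else np.vstack([q[:1],refine(im,q[1:],3)])
    h=proj(c1[n],H);k=[np.argmin(np.linalg.norm(h-u,axis=1)) for u in q2]
    d=q2-h[k];print(n,k,d.round(2).tolist(),"rough",(q-h[k]).round(2).tolist())
    b[n]=(d if n=="top" else d[1:]).mean(0)
print("bias px",b)
base=[(n,c-0,z) for n,c,z in obs]
for nm,bb in(("none",{"top":0,"side":0}),("corrected",b)):
    obs=[(n,c-bb[n],z-bb[n]) for n,c,z in base]
    for w8 in(False,True):
        s=least_squares(lambda q:res(q,w8),[600,-224,.08,.43,65],x_scale=[10,10,.1,.1,5],loss="soft_l1")
        L,R=model(s.x);print(nm,"free" if w8 else "hz65",round(s.cost,2),s.x.round(3),L.round(1),np.abs(s.fun).max().round(2))
E
python3 r.py
```

```text
top [np.int64(3), np.int64(2)] [[-1.35, 0.19], [-0.64, 1.31]] rough [[-0.61, 1.33], [-0.2, 0.81]]
side [np.int64(3), np.int64(0), np.int64(1)] [[1.93, 2.13], [0.18, 0.06], [0.21, -0.05]] rough [[1.93, 2.13], [-0.0, -0.08], [0.22, 0.15]]
bias px {'top': array([-0.9903101 ,  0.75281206]), 'side': array([0.19551427, 0.00418541])}
none hz65 7.87 [ 6.00306e+02 -2.24470e+02  8.60000e-02  4.38000e-01  6.46230e+01] [ 577.1 -226.5  114.4] 1.6
none free 7.47 [ 5.99840e+02 -2.24247e+02  8.70000e-02  4.21000e-01  6.28210e+01] [ 577.4 -226.2  113. ] 1.29
corrected hz65 5.59 [ 6.00069e+02 -2.25243e+02  8.50000e-02  4.25000e-01  6.50100e+01] [ 577.5 -227.2  115.1] 1.37
corrected free 5.59 [ 6.00081e+02 -2.25249e+02  8.50000e-02  4.26000e-01  6.50590e+01] [ 577.4 -227.2  115.1] 1.37
```

The corrected fit is self-consistent: hinge height left free comes out at 65.06, against 65 stated. New target TCP is (526.4, −231.6, 228.4), tilt 0.425, so a small trim is needed.

```bash
python3 -m handwheel '[[[0.9,-0.3,-0.2],[0,0.005,0]],[[0.8,-0.3,-0.2],[0,0.005,0]],[[0,0,0],[0,0,0]],[[0,0,0],[0,0,0]],[[0,0,0],[0,0,0]],[[0,0,0],[0,0,0]],[[0,0,0],[0,0,0]],[[0,0,0],[0,0,0]]]'; sed -i 's/L=np.array.*/L=np.array([577.5,-227.2,115.1]);t,psi=.425,.085/' t.py; python3 t.py; python3 chk.py; python3 t.py; python3 -c "
import pickle,cv2;c=pickle.load(open('c1.pkl','rb'))
import numpy as np
a=cv2.imread('pics/hold.png')[:300];cv2.imwrite('pics/final.png',cv2.resize(np.hstack([c['side']['img'],c['top']['img']])[:,:,::-1],(800,250)))
h=cv2.imread('pics/hold.png');f=cv2.imread('pics/final.png');cv2.imwrite('pics/final.png',np.vstack([h[150:500],f]))"
```

```text
time: 9.95
tool_pos: [526.4, -231.5, 228.3]
tcp_rot: [2.716, -0.001, 1.657]
contact_force: [-1.0, 0.1, -1.3]
grip_width: 49.2
target [ 526.39247811 -231.55463182  228.43321838] shift [-0.02114283 -0.0404076   0.08520231] rotvec [-0.00099887  0.0005428  -0.00154066] rpy [2.71659265 0.         1.65579633]
[-0.702  0.292  1.737  0.403  0.845 -1.018] 49.22071487417273 [-0.99153955  0.13524109 -1.34373995]
[ 526.41848851 -231.51949898  228.34533365] [ 2.71597628e+00 -9.58587649e-04  1.65731363e+00]
target [ 526.39247811 -231.55463182  228.43321838] shift [-0.02905499 -0.05627148  0.09353467] rotvec [-0.00100474  0.0005276  -0.00156453] rpy [2.71659265 0.         1.65579633]
[-0.702  0.292  1.737  0.403  0.845 -1.018] 49.65411161579302 [-0.59558643 -0.12495062 -1.97159213]
```

View pics/final.png

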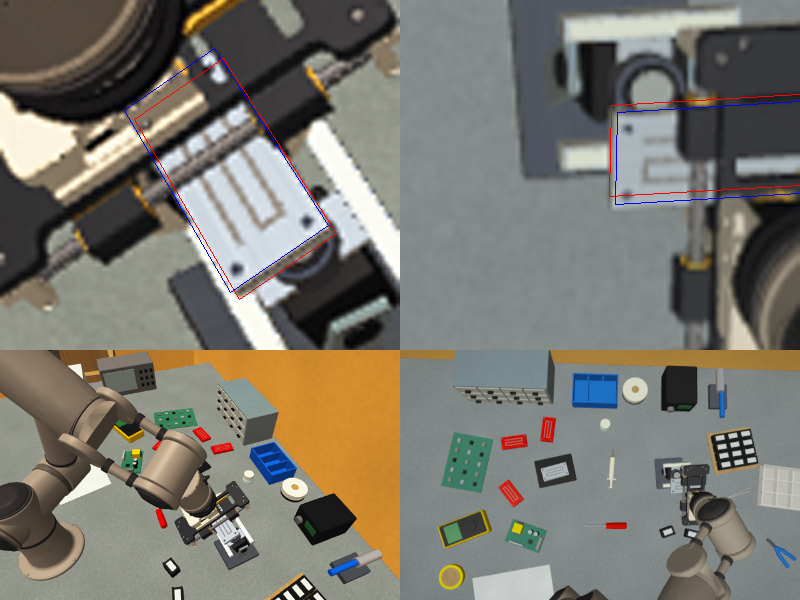

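The plate is held at the trimmed pose: its edge is at side-view crop (230,290), overlapping the drawn outline. The two remaining plates and all bystanders are where they were. Handing in.

```bash
python3 -c "
from h import *
o=get_obs();print(o['time'],abs(o['dq']).max(),o['grip_width']);print(bot.close_job())"
```

```text
10.25 0.0017346346526820587 49.65411161579302
the job is handed in; nothing more can be done
None
```

I took only the top plate and handed the job in at 10.25 s. The arm was holding the plate still in front of the inspection lens.

- **Pose:** the tool is within 0.1 mm and about 0.002 rad of the target I calculated. That target puts the underside 100 mm from the lens, centred and square to it, with the long sides along the light bars. The lens estimate is (577.5, −227.2, 115.1) mm, leaning 0.425 rad.
- **Grip:** the jaws read about 49.5 mm. The force at the tool was mostly 1.1–1.4 N when still, which fits one plate (last single reading 2.0 N).
- **Rest of the bench:** by eye in the last pictures, the other two plates are still on the tray and everything visible is where it was. The arm hides part of the view, so this isn't a full check.

**What disagreed:**
- **Top camera:** it read about 1 px (roughly 2 mm) off from the robot, so I corrected the lens fit using the held plate's screw holes. With that correction the free hinge height came out at 65.06 mm, against the stated 65. Bar-corner errors of up to 1.4 px remain, so I'd expect 1–2 mm and about 0.02 rad of uncertainty in the lens pose.
- **Plate height:** the screw holes gave a mean of 43 mm with scatter, against the stated 46 mm. I used 46 mm because the plate outline fitted both views at that height.
- **Side-view hole:** one hole, close to the gripper, was about 3 px off, so I left it out.

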